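Clamp a pump housing with a trigger clamp

TASK

Take the aluminium pump housing out of the blue tray and stand it, round cover up, on the two rails of the bench clamp between the jaws, centred over the bar with its long side along the bar, and let go of it. Then squeeze the clamp's orange trigger again and again until the sliding jaw holds the housing firmly against the fixed jaw: the spring between the jaw and the red end plate should end up pressed together about halfway and must never bottom out. Move the jaw with the trigger only, never by pushing it, leave the screwdriver, the jar and the brass bush where they are, and finish with the trigger let go.

Things in the scene. Friction and masses are not known exactly. Their poses are not given: they have to be found in the camera images.
- housing: Loose aluminium block 50 x 40 x 40 mm (x, y, z) with a dark round cover (30 mm across, 8 mm high) and four bolt heads on top, 0.18 to 0.35 kg. Origin at the centre of its underside, z up through the cover, x along the 50 mm side. Take it across the 40 mm side (along its y). Either way round in yaw is equally good.
- tray: Fixed blue open tray 200 x 190 mm, 30 mm high, walls and floor 5 mm, the housing standing in it. Origin at the centre of its underside.
- clamp: One-hand bar clamp fixed to the bench, base plate 360 x 90 mm. Frame: origin on the table below the middle of the fixed jaw's gripping face; +x along the bar from the fixed to the sliding jaw, z up. Fixed jaw: steel, 44 mm wide, top at z = 85 mm, face at x = 0. Behind it a teal head, x = -141 to -16 mm, top at z = 94 mm; a black handle and behind that the orange trigger rise out of it.
- nest (a point): Where the centre of the housing's underside is when gripped against the fixed jaw: x = 25, y = 0, z = 34 mm in the clamp's frame, same axes. The housing stands on two aluminium rails: tops at z = 34 mm, x = 0 to 158 mm, each from 10 to 32 mm off y = 0, the notched bar running between them. The housing slides along the rails when the jaw pushes it.
- handle_grip (a point): Point on the front (+x) face of the fixed black handle, at x = -55, y = 0, z = 159 mm in the clamp's frame, same axes: where one finger bears in the squeeze. The handle is 12 mm thick (x), 26 mm wide (y), its top at z = 183 mm.
- trigger_grip (a point): Point on the rear (clamp -x) side of the round finger bar across the orange trigger, 66 mm above the pivot, z about 157 mm: the other finger presses here towards the handle (clamp +x). The bar is 10 mm thick and 26 mm wide in y, the trigger's top 176 mm above the table. At rest the point is 46 mm behind the handle's front face, fully squeezed 26 mm, so both fit between the fingers.
- trigger (a joint): Trigger angle, rad: 0 let go, 0.30 fully squeezed (20 mm at trigger_grip). A spring returns it. After up to 5 mm of free play a pawl draws the bar along, about 0.7 mm for each mm of squeeze, 7 to 11 mm a full one. Going back it clicks over the teeth (no release) and a brake holds the bar. Drawing the jaw takes 14 to 16 N at trigger_grip; each newton of clamping adds about 0.5 N.
- sliding_jaw: Teal jaw, orange-faced, 44 mm wide, top at z = 83 mm, sprung on the bar. Origin at table height in the plane of its face, axes as the clamp's: its x there is the jaw opening, 70 to 90 mm at the start. Once it meets the work the spring behind it gives as the bar draws on: 4 mm at 4 N per mm. Its gap to the red end plate: 6 mm relaxed, 4 halfway (8 N on the housing), 2 bottomed (16 N).
- screwdriver: Loose screwdriver lying near the clamp; leave it.
- jar: Loose amber jar, 50 mm across, 60 mm high; leave it.
- bush: Loose brass bush, 36 mm across, 22 mm high; leave it.
Mind the look-alikes: they are no part of the job. What is shaped like the housing but green or purple is not meant.

How it is judged:
On the way, in this order (a step that is already met when the one before it is completed fails the run):
1. the housing stands upright on the rails between the jaws, square, over the bar, and the fingers have let go of it (z of housing in the frame of nest between -0.003 and 0.003 m and y of housing in the frame of nest between -0.01 and 0.01 m and x of housing in the frame of nest between -0.003 and 0.055 m and angle between housing's own z axis and vertical below 0.08 rad and angle between the x axis of housing and the x axis of clamp, either way round below 0.2 rad and contact force between the fingers and housing below 0.3 N), for 0.2 s.
2. the sliding jaw grips the housing (over 4 N) (contact force between sliding_jaw and housing above 4 N), for 0.2 s.
At the end, for the whole second after the job is handed in: The housing stands upright on the rails (within 3 mm of their height, tilted under 0.06 rad), against the fixed jaw (3 mm), centred over the bar (10 mm) and square to it (0.06 rad), the sliding jaw pressing on it with 4 to 13 N (spring 1 to 3.2 mm in), trigger back at rest (under 0.05 rad) (contact force between sliding_jaw and housing between 4 and 13 N and x of housing in the frame of nest between -0.003 and 0.003 m and y of housing in the frame of nest between -0.01 and 0.01 m and z of housing in the frame of nest between -0.003 and 0.003 m and angle between housing's own z axis and vertical below 0.06 rad and angle between the x axis of housing and the x axis of clamp, either way round below 0.06 rad and value of joint trigger below 0.05 rad and linear speed of housing below 0.01 m/s); the robot touches nothing.
It fails at once if the jaw's spring is bottomed: the sliding jaw presses on the housing with more than 18 N (contact force between sliding_jaw and housing above 18 N).
It fails at once if the robot pushes the sliding jaw (more than 8 N) (contact force between any of the fingers, the arm and sliding_jaw above 8 N).
It fails at once if the screwdriver, jar or bush is moved by more than 20 mm (distance of any of screwdriver, jar, bush from where it was at the start of the episode above 0.02 m).
It also fails if it takes over 67 s, if anything falls off the work surface, if the arm or the gripper's body presses on something with over 40 N, if the wrist force passes 120 N, or if a joint passes its speed limit or range.

ROBOT

A 6-joint arm with a two-finger parallel gripper is mounted at the origin on the work surface. World frame = base frame: x ahead of the robot, y to its left, z up, the work surface at z = 0. Lengths are in m, angles in rad, forces in N, time in s.
With the tool pointing down it reaches from about 0.375 to 0.975 m from the base axis. Payload 3.8 kg.
Tool frame: the origin (TCP) lies between the finger pads; the fingertips stand 17 mm ahead of it and the grasp point (between the pads) lies 2 mm behind it; z points along the fingers, y is the line along which they close (so a half turn about z gives the same grasp; the last joint's range is limited). The gripper opens to 85 mm and grips with 20 to 120 N. Pads are 22 mm wide; open, the fingers measure 114 mm over their backs; the gripper's body (76 mm by 85 mm) begins 54 mm behind the grasp point. The pads swing forward as they close: fully open they stand 13 mm farther back than shut.
Start: joints at [1.269, 0.264, 1.604, -0, 1.274, -0.037], TCP at [0.177, 0.651, 0.248] pointing down, gripper open.
Joint ranges: [-2.63, 2.63], [-0.94, 2.18], [0.31, 2.57], [-1.31, 4.45], [0, 2.66], [-2.55, 2.55]. Speed limits (rad/s): [2.57, 2.57, 3.14, 3.14, 3.14, 3.14].

INTERFACE

Orientations are given as a rotation vector (axis times angle).
In Python, from station import manip gives the robot as it stands. The module is installed in compiled form; this text tells all that it offers.
- The arm moves only by the tool servo_tool, never from a script. Its arguments are lists of equal length, an entry for each row: "slide": the shift along the world's x, y, z in m, a list of three; "spin": the turn about the world's z in rad. A call has exactly 10 rows; each row shifts and turns the commanded pose from where the row before left it; what a row does not reach is not made up. A row lasts 1/12 s, in which the tool goes at most 41.7 mm and 7.16 degrees, less where a joint would pass 70% of its speed; a pose out of reach is approached as far as the arm can. A call with a gripper value outside its range is refused whole. "fingers" is the opening, from 0 (shut) to 1 (fully open), set as the call begins (left out, the last holds). The fingers move at their own pace and stop on an object; "grip_force" is the grip in N (left out, the last holds). Time passes only in rows, so rows that do not move let the fingers close, or fill a call up. It gives the time, the measured TCP pose, the force, the opening and the grip force at its end, in the units of the state.
- manip.observe(): the state, without advancing time (a new reading comes with each control period).
- manip.get_image(name): name is "scene" or "side" or "wrist"; returns a dict with "color" (384x512x3 uint8, blue, green, red), "vertical_fov" (degrees; the focal length in pixels is half the picture's height over the tangent of half this angle, whatever the lens; pixels are square), "cx", "cy" (the principal point, pixels), "origin" and "rotation" of the camera in the world; the wrist camera has in their place "hand_eye" (4x4, takes a point from camera to tool coordinates, whose origin is the TCP and whose axes are the flange's). Camera axes: x right, y down, z forward; pixel columns grow to the right and rows downward; lengths in m; the calibration is good to about 2 mm. A picture is of the moment at which its call begins: read the wrist's pose just before it. There is no depth.
- manip.sign_off(): hands the job in; it is judged then, once.
The state is a dict: "time_s": time; "qpos": joint angles; "dq": joint speeds; "joint_efforts": joint torques, N m; "ee_pos": TCP position; "tcp_rot": TCP orientation; "wrist_force": force on the tool from outside, world axes, zero at the start; "torque": the same for the moment, N m; "finger_gap": finger opening in m; "gripper_force": force on a finger pad.
Only numpy, scipy, OpenCV 4.12 (cv2) and the standard library are available. Lean on these libraries where they do the work, as an engineer would, in place of code of your own. Each camera call takes 0.05 s, during which the arm holds its last target. There are 200 camera calls.

## Working session

There is one attempt and no reset: what is moved stays moved. The work goes in short steps, Python scripts to look and compute and a tool call to move; the robot and the scene stay as the last step left them, time stands still between calls to the robot, and variables do not carry over. Pictures are saved under pics/ and viewed, at most 10 in all, crops included, and the job is handed in when it is done.

Besides the shell and the picture viewer there is one more tool, called after "Request:" as a command line: name --pt "numbers of a row" for each row, then --argument value for the rest. servo_tool: Moves the arm, as the interface text tells. Its arguments: {"type":"object","properties":{"slide":{"type":"array","items":{"type":"array","items":{"type":"number"}}},"spin":{"type":"array","items":{"type":"number"}},"fingers":{"type":"number"},"grip_force":{"type":"number"}},"required":["slide","spin"]}

```bash
mkdir -p pics; cat > h.py <<'E'
import numpy as np, cv2, pickle
from station import manip
from scipy.spatial.transform import Rotation as R
def grab(n):
    s=manip.observe(); im=manip.get_image(n)
    im={k:(np.array(v) if not isinstance(v,(float,int)) else v) for k,v in im.items()}
    if n=="wrist":
        T=np.eye(4);T[:3,:3]=R.from_rotvec(s["tcp_rot"]).as_matrix();T[:3,3]=s["ee_pos"]
        T=T@im["hand_eye"]; im["origin"]=T[:3,3]; im["rotation"]=T[:3,:3]
    return im
def f(im): return im["color"].shape[0]/2/np.tan(np.radians(im["vertical_fov"])/2)
def ray(im,u,v,z):
    d=im["rotation"]@np.array([(u-im["cx"])/f(im),(v-im["cy"])/f(im),1.])
    o=im["origin"]; return o+d*(z-o[2])/d[2]
def proj(im,P):
    p=(np.atleast_2d(P)-im["origin"])@im["rotation"]
    return p[:,:2]/p[:,2:]*f(im)+[im["cx"],im["cy"]]
E
python3 - <<'E'
from h import *
print(manip.observe())
ims={n:grab(n) for n in("scene","side","wrist")}
pickle.dump(ims,open("i0.pkl","wb"))
for n,i in ims.items():print(n,f(i),i["cx"],i["cy"],i["origin"].round(3),i["rotation"].round(3).tolist())
a=ims["scene"]["color"];b=ims["side"]["color"]
cv2.imwrite("pics/a.png",cv2.resize(a,(800,600)));cv2.imwrite("pics/b.png",cv2.resize(b,(800,600)))
E
```

```text
{'time_s': 0.0, 'qpos': array([ 1.26906240e+00,  2.64782637e-01,  1.60540688e+00,  1.12131013e-05,
        1.27365838e+00, -3.69216877e-02]), 'dq': array([ 0.00168911,  0.00051995, -0.00028175,  0.0008933 ,  0.00088516,
        0.00039186]), 'joint_efforts': array([ 9.63641869e-04, -5.15109444e+01, -3.67310429e+01, -9.28027362e-05,
        1.31993688e-02,  3.06406480e-05]), 'ee_pos': array([0.17647207, 0.6508026 , 0.24692433]), 'tcp_rot': array([-0.41470505, -3.11370483,  0.0034886 ]), 'wrist_force': array([ 0.57233928, -0.11268046, -0.49442922]), 'torque': array([0.0321292 , 0.00584769, 0.02461354]), 'gripper_force': 0.0, 'finger_gap': 0.08582578110727854}
scene 435.43637721735445 257.41139183275413 190.70691080827936 [ 1.178 -0.176  1.201] [-2.245, -1.444, 0.392]
side 354.4630423087208 255.12707807207588 191.85689086410693 [0.203 0.454 0.682] [-1.026, 2.459, -0.967]
wrist 285.11740399574296 256.4678464635714 189.53089058236213 [0.105 0.67  0.372] [[0.263, 0.924, 0.276], [0.965, -0.251, -0.077], [-0.002, 0.287, -0.958]]
```

View pics/a.png

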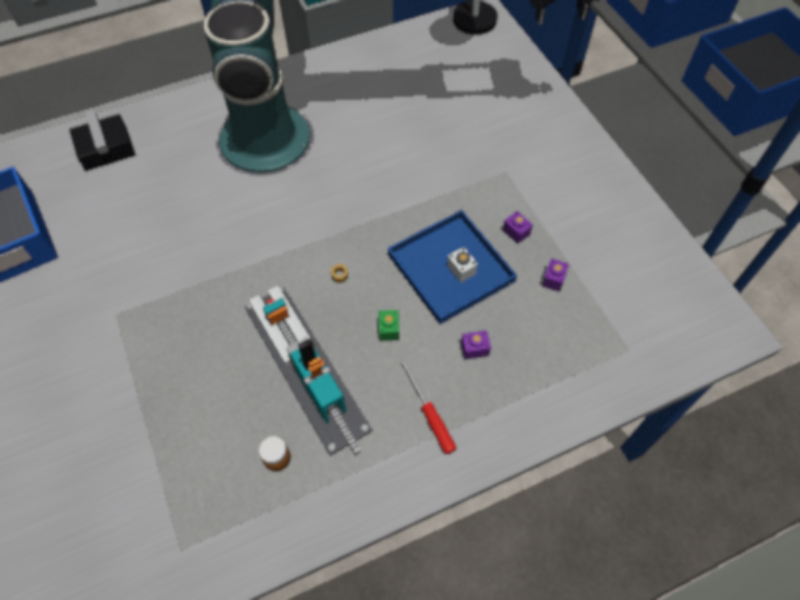

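View pics/b.png

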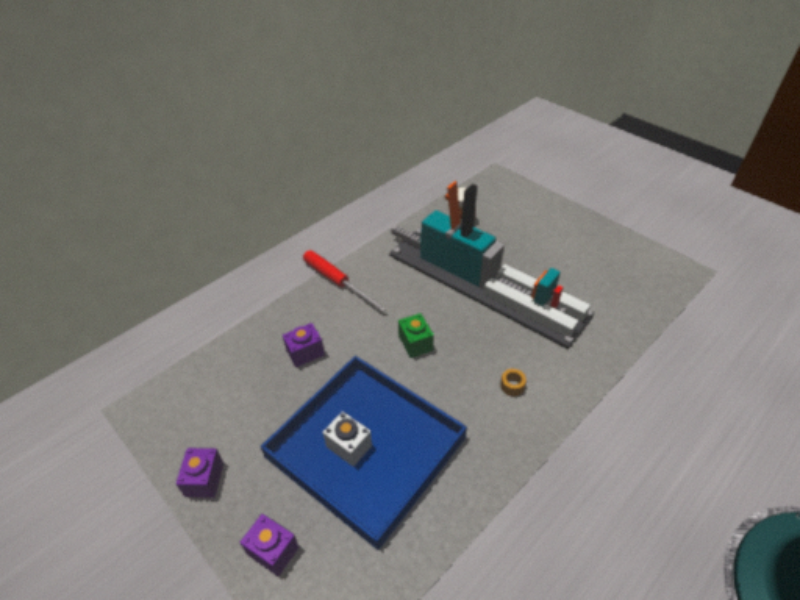

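The scene picture shows the only aluminium block in the blue tray at (463,263), with 1 green block at (389,324) and 3 purple ones at (518,226), (556,274) and (476,344). The clamp runs from the sliding jaw (275,308) to the head (322,392), with the trigger at (316,367). The aluminium block in the tray fits the description; I'll confirm it in a crop.

```bash
cat >> h.py <<'E'
_g=grab
def fix(im):
    im["rotation"]=np.array(im["rotation"])
    if im["rotation"].shape==(3,): im["rotation"]=R.from_rotvec(im["rotation"]).as_matrix()
    return im
def grab(n): return fix(_g(n))
E
python3 - <<'E'
from h import *
ims={k:fix(v) for k,v in pickle.load(open("i0.pkl","rb")).items()}
pickle.dump(ims,open("i0.pkl","wb"))
def crop(n,x,y,w,h,s): return cv2.resize(ims[n]["color"][y:y+h,x:x+w],(w*s,h*s),interpolation=cv2.INTER_CUBIC)
# each 400x300
c=np.vstack([np.hstack([crop("scene",260,130,80,60,5),crop("scene",150,175,100,75,4)]),
             np.hstack([crop("side",190,245,80,60,5),crop("side",245,110,160,120,2)[:240].repeat(1,0) if 0 else cv2.resize(crop("side",245,110,140,105,4),(400,300))])])
cv2.imwrite("pics/c.png",c)
s=ims["scene"]
for n,u,v,z in[("hous",463*.64,256*.64,.053),("jaw",275,308,.08),("jar",274,446,.06),("bush",340,272,.02),("trayL",389,252,.03),("T",461,213,.03),("Rr",515,274,.03),("B",443,319,.03),("plateFR",368,430,.01),("plateFL",331,450,.01)]:
    if n!="hous":u,v=u*.64,v*.64
    print(n,ray(s,u,v,z).round(3))
E
```

```text
hous [0.527 0.255 0.053]
jaw [ 0.5   -0.133  0.08 ]
jar [ 0.747 -0.224  0.06 ]
bush [0.439 0.019 0.02 ]
trayL [0.441 0.128 0.03 ]
T [0.413 0.31  0.03 ]
Rr [0.597 0.34  0.03 ]
B [0.63 0.16 0.03]
plateFR [ 0.771 -0.06   0.01 ]
plateFL [ 0.777 -0.135  0.01 ]
```

View pics/c.png

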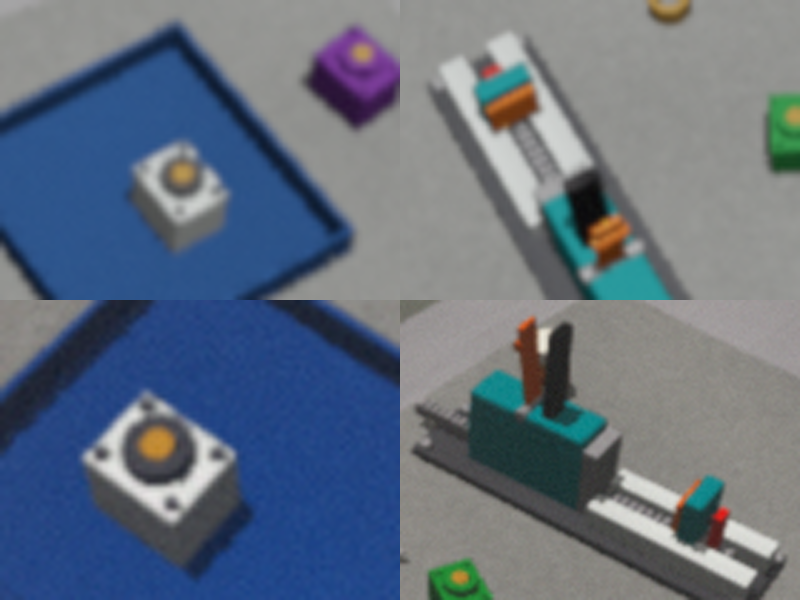

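The crop confirms it: the top-left and bottom-left panels show a bare aluminium block with a dark cover standing in the tray. The clamp's sliding jaw faces the robot, with the head and trigger away from it. Next I measure the housing's top corners from both cameras.

```bash
python3 - <<'E'
from h import *
ims=pickle.load(open("i0.pkl","rb"))
for n,ox,oy,pts in[("scene",260,130,[(133,172),(183,140),(228,190),(177,222)]),("side",190,245,[(83,158),(147,93),(238,155),(172,225)])]:
    P=np.array([ray(ims[n],ox+(a+.5)/5-.5,oy+(b+.5)/5-.5,.045)[:2] for a,b in pts])
    print(n,P.mean(0).round(4))
    for i in range(4):
        d=P[(i+1)%4]-P[i];print("  len %.1f ang %.1f"%(np.hypot(*d)*1e3,np.degrees(np.arctan2(d[1],d[0]))))
i=ims["side"]
for n,(u,v),z in[("handtop",(565,327),.183),("jawtopR",(622,430),.085),("jawtopL",(583,452),.085),("headrear",(470,388),.094),("railend near",(757,575),.034),("railend far",(780,548),.034)]:
    print(n,ray(i,245+(u-400)/2.857,110+(v-300)/2.857,z).round(3))
i=ims["scene"]
for n,(u,v),z in[("rail far L",(440,70),.034),("rail far R",(515,35),.034),("railR jaw",(595,170),.034),("railL jaw",(535,225),.034)]:
    print(n,ray(i,150+(u-400)/4,175+v/4,z).round(3))
s=manip.observe();print(R.from_rotvec(s["tcp_rot"]).as_matrix().round(3))
E
```

```text
scene [0.5282 0.2526]
  len 41.3 ang 102.4
  len 47.0 ang 10.4
  len 41.2 ang -78.7
  len 46.2 ang -169.6
side [0.5255 0.2541]
  len 38.5 ang -82.6
  len 49.0 ang -171.4
  len 39.6 ang 96.7
  len 48.5 ang 7.4
handtop [ 0.64  -0.115  0.183]
jawtopR [ 0.586 -0.142  0.085]
jawtopL [ 0.592 -0.095  0.085]
headrear [ 0.718 -0.082  0.094]
railend near [ 0.422 -0.126  0.034]
railend far [ 0.426 -0.166  0.034]
rail far L [ 0.436 -0.171  0.034]
rail far R [ 0.43  -0.108  0.034]
railR jaw [ 0.567 -0.092  0.034]
railL jaw [ 0.591 -0.148  0.034]
[[-0.965  0.262 -0.001]
 [ 0.262  0.965 -0.002]
 [ 0.    -0.002 -1.   ]]
```

Request:
servo_tool --pt "0.0175 -0.0199 0" --pt "0.0175 -0.0199 0" --pt "0.0175 -0.0199 0" --pt "0.0175 -0.0199 0" --pt "0.0175 -0.0199 0" --pt "0.0175 -0.0199 0" --pt "0.0175 -0.0199 0" --pt "0.0175 -0.0199 0" --pt "0.0175 -0.0199 0" --pt "0.0175 -0.0199 0" --spin '[0.0405, 0.0405, 0.0405, 0.0405, 0.0405, 0.0405, 0.0405, 0.0405, 0.0405, 0.0405]' --fingers 1

```text
time_s: 0.98
ee_pos: [0.3522, 0.4512, 0.2479]
tcp_rot: [0.223, -3.133, 0.001]
wrist_force: [0.9, 0.4, 0.6]
finger_gap: 0.0856
gripper_force: 0.0
```

Request:
servo_tool --pt "0.0175 -0.0199 0" --pt "0.0175 -0.0199 0" --pt "0.0175 -0.0199 0" --pt "0.0175 -0.0199 0" --pt "0.0175 -0.0199 0" --pt "0.0175 -0.0199 0" --pt "0.0175 -0.0199 0" --pt "0.0175 -0.0199 0" --pt "0.0175 -0.0199 0" --pt "0.0175 -0.0199 0" --spin '[0, 0, 0, 0, 0, 0, 0, 0, 0, 0]'

```text
time_s: 1.82
ee_pos: [0.5271, 0.2523, 0.248]
tcp_rot: [0.22, -3.133, 0.0]
wrist_force: [-0.2, 0.6, -0.3]
finger_gap: 0.0855
gripper_force: 0.0
```

```bash
cat >> h.py <<'E'
def yaw(s):
    M=R.from_rotvec(s["tcp_rot"]).as_matrix(); return np.degrees(np.arctan2(M[1,1],M[0,1]))
E
python3 - <<'E'
from h import *
s=manip.observe(); print(s["time_s"],s["ee_pos"],yaw(s),s["wrist_force"],s["finger_gap"])
i=grab("wrist"); pickle.dump(i,open("w1.pkl","wb"))
print(proj(i,[.527,.2533,.045]))
cv2.imwrite("pics/d.png",cv2.resize(i["color"],(800,600),interpolation=cv2.INTER_CUBIC))
E
```

```text
1.8167 [0.52712303 0.25227915 0.24796409] 98.03293385359991 [-0.23237607  0.61816217 -0.34117393] 0.08553258352296209
[[257.35771207 169.70249258]]
```

View pics/d.png

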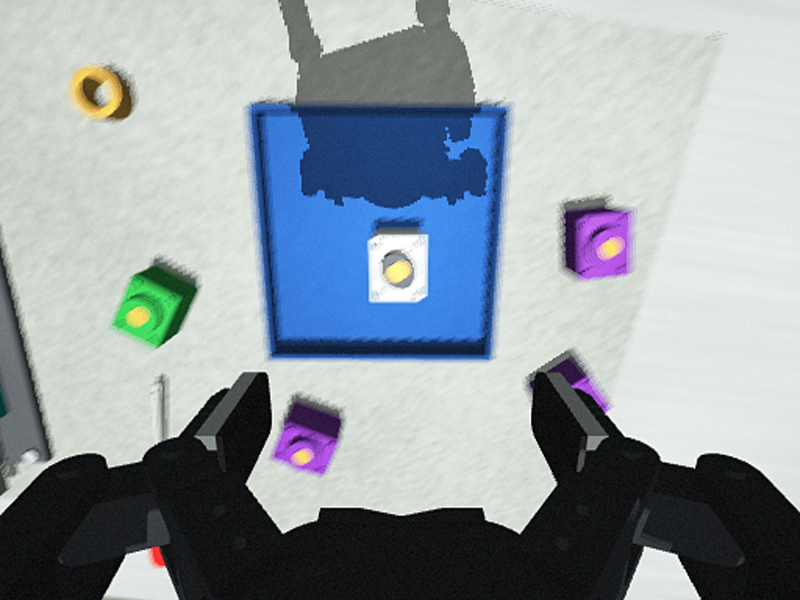

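The wrist view shows the housing at (398,267), its edges square to the picture and so to the fingers. I'll refine this by thresholding.

```bash
python3 - <<'E'
from h import *
i=pickle.load(open("w1.pkl","rb"))
c=i["color"]; m=np.zeros(c.shape[:2],np.uint8); sub=c[140:205,220:290]
m[140:205,220:290]=((sub.min(2)>150)*255)
k=max(cv2.findContours(m,0,2)[0],key=cv2.contourArea)
for z in(.045,):
    P=np.array([ray(i,u,v,z)[:2] for u,v in k[:,0]],np.float32)*1000
    r=cv2.minAreaRect(P);print(r)
E
```

```text
((530.219970703125, 250.04855346679688), (52.22503662109375, 44.540855407714844), 8.514104843139648)
```

Request:
servo_tool --pt "0.001 -0.001 -0.024" --pt "0 0 -0.024" --pt "0 0 -0.024" --pt "0 0 -0.024" --pt "0 0 -0.024" --pt "0 0 -0.024" --pt "0 0 -0.024" --pt "0 0 -0.024" --pt "0 0 -0.018" --pt "0 0 -0.008" --spin '[0.006, 0, 0, 0, 0, 0, 0, 0, 0, 0]'

```text
time_s: 2.7
ee_pos: [0.5251, 0.2515, 0.0269]
tcp_rot: [0.229, -3.128, 0.003]
wrist_force: [-0.5, -1.1, 0.0]
finger_gap: 0.0854
gripper_force: 0.0
```

Request:
servo_tool --pt "0 0 0" --pt "0 0 0" --pt "0 0 0" --pt "0 0 0" --pt "0 0 0" --pt "0 0 0" --pt "0 0 0" --pt "0 0 0" --pt "0 0 0" --pt "0 0 0" --spin '[0, 0, 0, 0, 0, 0, 0, 0, 0, 0]' --fingers 0 --grip_force 40

```text
time_s: 3.53
ee_pos: [0.5292, 0.2532, 0.0322]
tcp_rot: [-0.229, 3.13, 0.002]
wrist_force: [0.3, -0.4, 6.8]
finger_gap: 0.0392
gripper_force: 42.7
```

Request:
servo_tool --pt "0 0 0.02" --pt "0 0 0.025" --pt "0 0 0.03" --pt "0 0 0.03" --pt "0 -0.01 0.03" --pt "0 -0.02 0.03" --pt "0 -0.03 0.02" --pt "0 -0.03 0.01" --pt "0 -0.03 0" --pt "0 -0.03 0" --spin '[0, 0, 0, 0, 0, 0, 0, 0, 0, 0]'

```text
time_s: 4.37
ee_pos: [0.5276, 0.1013, 0.2264]
tcp_rot: [-0.23, 3.131, -0.0]
wrist_force: [0.2, -0.4, -2.8]
finger_gap: 0.0394
gripper_force: 41.8
```

Request:
servo_tool --pt "0 -0.03 0" --pt "0 -0.03 0" --pt "0 -0.03 0" --pt "0 -0.03 0" --pt "0 -0.03 0" --pt "0 -0.025 0" --pt "0 -0.02 0" --pt "0 -0.01 0" --pt "0 0 0" --pt "0 0 0" --spin '[0, 0, 0, 0, 0, 0, 0, 0, 0, 0]'

```text
time_s: 5.2
ee_pos: [0.5272, -0.1022, 0.2248]
tcp_rot: [0.227, -3.132, -0.002]
wrist_force: [-0.3, 0.2, -2.2]
finger_gap: 0.0396
gripper_force: 41.7
```

```bash
python3 - <<'E'
from h import *
s=manip.observe(); print(s["time_s"],s["ee_pos"],yaw(s),s["qpos"],s["wrist_force"],s["finger_gap"])
i=grab("wrist"); pickle.dump(i,open("w2.pkl","wb"))
cv2.imwrite("pics/e.png",cv2.resize(i["color"],(800,600),interpolation=cv2.INTER_CUBIC))
E
```

```text
5.2 [ 0.52721277 -0.10221039  0.22480917] 98.30506692580575 [-2.38381059e-01  2.00902318e-02  1.92475941e+00  8.78640335e-04
  1.19790597e+00 -1.95444918e+00] [-0.33416219  0.20740843 -2.23555551] 0.0396387518031958
```

View pics/e.png

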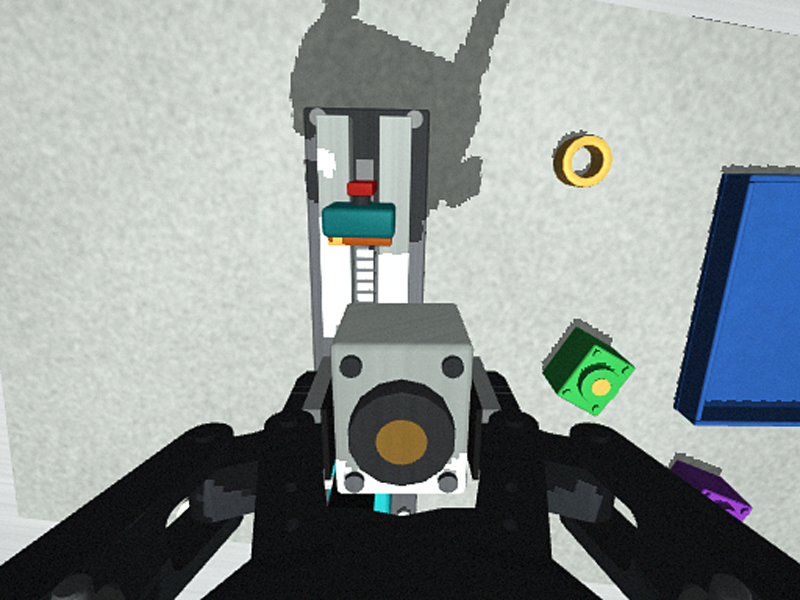

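The wrist view shows the housing held upright (cover at (402,440)). The sliding jaw's top is at (323–394, 203–240), the red end plate at (361,188), and the rails run along the picture's vertical near x=365. I'll compute the clamp frame and the housing's place in the hand.

```bash
python3 - <<'E'
from h import *
i=pickle.load(open("w2.pkl","rb"))
g=lambda u,v,z:ray(i,(u+.5)*.64-.5,(v+.5)*.64-.5,z)[:2]
Q=dict(jbl=(324,204,.083),jbr=(394,204,.083),jfl=(324,237,.083),jfr=(394,237,.083),
 rfl=(317,116,.034),rfr=(411,118,.034),ril=(351,117,.034),rir=(380,118,.034),rnl=(325,340,.034),rnr=(408,300,.034),
 pfl=(304,108,.01),pfr=(430,110,.01),pnr=(422,345,.01),pnl=(316,370,.01))
P={k:g(*v) for k,v in Q.items()}
for k,v in P.items(): print(k,v.round(4))
def a(p,q): d=P[p]-P[q];return np.degrees(np.arctan2(d[1],d[0]))
for pq in[("jbr","jbl"),("jfr","jfl"),("rfr","rfl"),("rnl","rfl"),("rnr","rfr"),("pnr","pfr"),("pnl","pfl"),("pfr","pfl")]:print(pq,round(a(*pq),2))
s=manip.observe();zt=s["ee_pos"][2]+.013
H=np.array([g(*p,zt) for p in[(332,344),(472,344),(470,493),(335,493)]]);print(H,H.mean(0))
print(g(402,380,zt+.008))
i=pickle.load(open("i0.pkl","rb"))["side"]
E
```

```text
jbl [ 0.4834 -0.1542]
jbr [ 0.4775 -0.1134]
jfl [ 0.5029 -0.1524]
jfr [ 0.4969 -0.1107]
rfl [ 0.4325 -0.1718]
rfr [ 0.4248 -0.1102]
ril [ 0.4299 -0.1495]
rir [ 0.4278 -0.1304]
rnl [ 0.5903 -0.1514]
rnr [ 0.5497 -0.0935]
pfl [ 0.4269 -0.1858]
pfr [ 0.4154 -0.0974]
pnr [ 0.5936 -0.0748]
pnl [ 0.6286 -0.1592]
('jbr', 'jbl') 98.25
('jfr', 'jfl') 98.24
('rfr', 'rfl') 97.12
('rnl', 'rfl') 7.36
('rnr', 'rfr') 7.61
('pnr', 'pfr') 7.22
('pnl', 'pfl') 7.51
('pfr', 'pfl') 97.42
[[ 0.50345266 -0.1246078 ]
 [ 0.49801292 -0.08697358]
 [ 0.54593778 -0.07839128]
 [ 0.55176589 -0.11886072]] [ 0.52479231 -0.10220835]
[ 0.5073564  -0.10485637]
```

Request:
servo_tool --pt "0.01 -0.008 0" --pt "0.01 -0.008 0" --pt "0.008 -0.006 -0.01" --pt "0 0 -0.02" --pt "0 0 -0.025" --pt "0 0 -0.025" --pt "0 0 -0.025" --pt "0 0 -0.02" --pt "0 0 -0.015" --pt "0 0 -0.006" --spin '[-0.015, 0, 0, 0, 0, 0, 0, 0, 0, 0]'

```text
time_s: 6.08
ee_pos: [0.554, -0.1239, 0.0753]
tcp_rot: [0.206, -3.13, -0.003]
wrist_force: [-0.3, -0.0, -3.2]
finger_gap: 0.0396
gripper_force: 41.7
```

Request:
servo_tool --pt "0 0 -0.003" --pt "0 0 -0.002" --pt "0 0 -0.002" --pt "0 0 0" --pt "0 0 0" --pt "0 0 0" --pt "0 0 0" --pt "0 0 0" --pt "0 0 0" --pt "0 0 0" --spin '[0, 0, 0, 0, 0, 0, 0, 0, 0, 0]'

```text
time_s: 6.92
ee_pos: [0.5557, -0.1246, 0.0725]
tcp_rot: [-0.206, 3.135, -0.0]
wrist_force: [-0.2, -0.1, -2.8]
finger_gap: 0.0391
gripper_force: 41.7
```

```bash
python3 - <<'E'
from h import *
s=manip.observe(); print(s["time_s"],s["ee_pos"],yaw(s),s["wrist_force"],s["finger_gap"])
i=grab("wrist");j=grab("side"); pickle.dump((i,j),open("w3.pkl","wb"))
b=cv2.resize(j["color"][110:215,245:385],(532,399),interpolation=cv2.INTER_CUBIC)
cv2.imwrite("pics/f.png",np.vstack([cv2.resize(i["color"],(266,200)).repeat(1,0),cv2.resize(b,(266,200))]) if 0 else np.hstack([cv2.resize(i["color"][120:],(400,206*1)) if 0 else cv2.resize(i["color"],(400,300)),cv2.resize(b,(400,300))]))
E
```

```text
6.9167 [ 0.55568512 -0.12456142  0.07245135] 97.51631025842616 [-0.17970163 -0.09496726 -2.76439873] 0.03905754591997834
```

View pics/f.png

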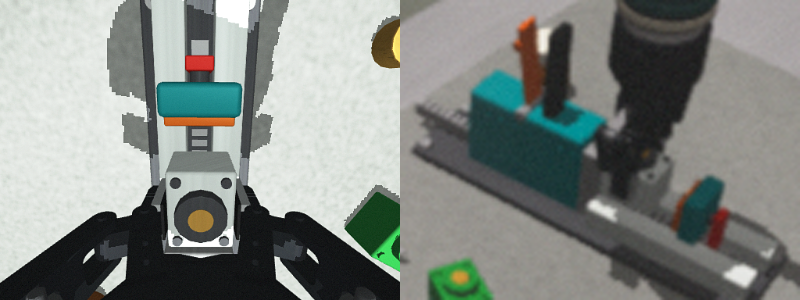

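Left panel: the housing sits centred over the bar between the jaws (cover at (201,218), jaw at (199,105)). Right panel: clear of the fixed jaw. Lower it onto the rails.

Request:
servo_tool --pt "0 0 -0.003" --pt "0 0 -0.003" --pt "0 0 -0.0025" --pt "0 0 -0.002" --pt "0 0 0" --pt "0 0 0" --pt "0 0 0" --pt "0 0 0" --pt "0 0 0" --pt "0 0 0" --spin '[0, 0, 0, 0, 0, 0, 0, 0, 0, 0]'

```text
time_s: 7.85
ee_pos: [0.5556, -0.1245, 0.0617]
tcp_rot: [0.206, -3.135, -0.0]
wrist_force: [0.0, 0.3, -3.5]
finger_gap: 0.0393
gripper_force: 41.9
```

Request:
servo_tool --pt "0 0 -0.001" --pt "0 0 -0.0005" --pt "0 0 0" --pt "0 0 0" --pt "0 0 0" --pt "0 0 0" --pt "0 0 0" --pt "0 0 0" --pt "0 0 0" --pt "0 0 0" --spin '[0, 0, 0, 0, 0, 0, 0, 0, 0, 0]'

```text
time_s: 8.68
ee_pos: [0.5558, -0.1246, 0.0612]
tcp_rot: [-0.206, 3.135, -0.0]
wrist_force: [-3.6, 0.8, 5.7]
finger_gap: 0.0394
gripper_force: 42.6
```

Request:
servo_tool --pt "0 0 0" --pt "0 0 0" --pt "0 0 0" --pt "0 0 0" --pt "0 0 0" --pt "0 0 0" --pt "0 0 0.005" --pt "0 0 0.01" --pt "0 0 0.02" --pt "0 0 0.02" --spin '[0, 0, 0, 0, 0, 0, 0, 0, 0, 0]' --fingers 1 --grip_force 20

```text
time_s: 9.52
ee_pos: [0.555, -0.1244, 0.1158]
tcp_rot: [0.206, -3.133, -0.001]
wrist_force: [0.6, -0.9, 0.0]
finger_gap: 0.0851
gripper_force: 0.0
```

Request:
servo_tool --pt "0 0 0.025" --pt "0 0 0.03" --pt "0 0 0.03" --pt "0 0 0.03" --pt "0 0 0.03" --pt "0 0 0.02" --pt "0 0 0.01" --pt "0 0 0" --pt "0 0 0" --pt "0 0 0" --spin '[0, 0, 0, 0, 0, 0, 0, 0, 0, 0]'

```text
time_s: 10.35
ee_pos: [0.5546, -0.1242, 0.2884]
tcp_rot: [0.206, -3.132, -0.002]
wrist_force: [1.0, -0.0, -1.2]
finger_gap: 0.0853
gripper_force: 0.0
```

```bash
python3 - <<'E'
from h import *
s=manip.observe(); print(s["time_s"],s["ee_pos"],yaw(s),s["wrist_force"],s["finger_gap"])
i=grab("wrist");j=grab("side"); pickle.dump((i,j),open("w4.pkl","wb"))
cv2.imwrite("pics/g.png",cv2.resize(i["color"],(800,600)))
c=np.array([-.9917,-.1288]);n=np.array([.1288,-.9917]);o=np.array([.5855,-.1202])
P=[np.r_[o+c*x+n*y,z] for x,y,z in[(8,-20,74),(8,20,74),(58,20,74),(58,-20,74),(0,-22,85),(0,22,85),(-55,-13,183),(-55,13,183)] for x,y,z in[(x/1e3,y/1e3,z/1e3)]]
print((proj(i,P)/.64).round(0).tolist());print(proj(j,P).round(1).tolist())
E
```

```text
10.35 [ 0.554612   -0.12424528  0.28835178] 97.5200270722001 [ 0.996095   -0.04204998 -1.24528159] 0.08533008259927467
[[426.0, 291.0], [375.0, 291.0], [374.0, 228.0], [427.0, 228.0], [429.0, 305.0], [372.0, 305.0], [422.0, 442.0], [379.0, 442.0]]
[[315.5, 168.6], [323.8, 160.1], [341.1, 168.1], [333.1, 177.0], [312.8, 164.5], [322.0, 155.2], [299.0, 122.3], [305.0, 117.2]]
```

View pics/g.png

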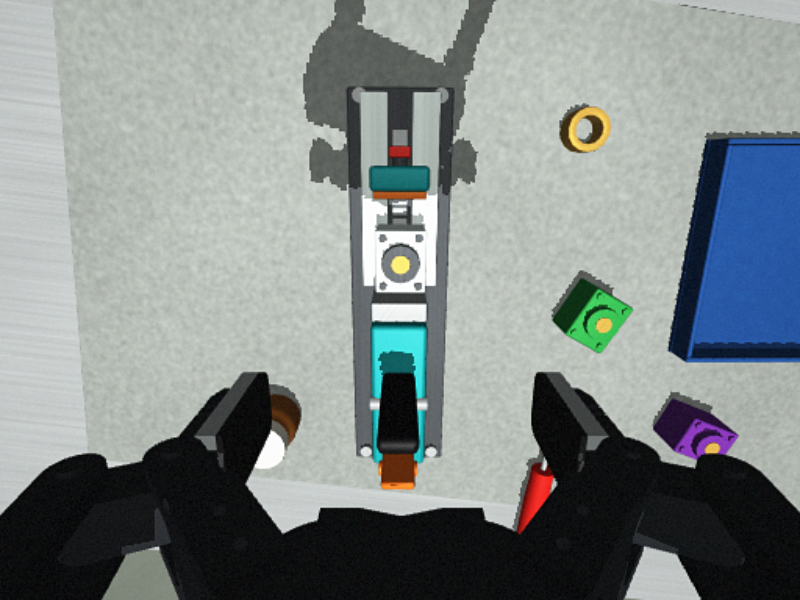

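Housing stands on the rails, its top spanning (376–426, 230–293), matching the prediction for 8 mm off the fixed jaw and square. Now turn and go over the handle and trigger.

Request:
servo_tool --pt "0.01 0.0013 0" --pt "0.01 0.0013 0" --pt "0.01 0.0013 0" --pt "0.01 0.0013 0" --pt "0.01 0.0013 0" --pt "0.01 0.0013 0" --pt "0.01 0.0013 0" --pt "0.01 0.0013 0" --pt "0.01 0.0013 0" --pt "0.009 0.0013 0" --spin '[-0.11, -0.11, -0.11, -0.11, -0.11, -0.11, -0.11, -0.11, -0.11, -0.11]'

```text
time_s: 11.28
ee_pos: [0.6545, -0.1113, 0.2879]
tcp_rot: [-1.469, -2.773, 0.002]
wrist_force: [-0.2, -0.5, -1.1]
finger_gap: 0.0855
gripper_force: 0.0
```

Request:
servo_tool --pt "0 0 0" --pt "0 0 0" --pt "0 0 0" --pt "0 0 0" --pt "0 0 0" --pt "0 0 0" --pt "0 0 -0.01" --pt "0 0 -0.01" --pt "0 0 -0.01" --pt "0 0 0" --spin '[-0.11, -0.11, -0.11, -0.11, -0.033, 0, 0, 0, 0, 0]'

```text
time_s: 12.12
ee_pos: [0.6527, -0.1111, 0.2557]
tcp_rot: [-2.069, -2.356, 0.005]
wrist_force: [-0.5, -0.3, -1.5]
finger_gap: 0.0856
gripper_force: 0.0
```

```bash
python3 - <<'E'
from h import *
s=manip.observe(); print(s["time_s"],s["ee_pos"],yaw(s),s["qpos"],s["wrist_force"],s["finger_gap"])
i=grab("wrist");j=grab("side"); pickle.dump((i,j),open("w5.pkl","wb"))
c=np.array([-.9917,-.1288]);n=np.array([.1288,-.9917]);o=np.array([.5855,-.1202])
p=s["ee_pos"][:2]-o;print("clamp xy",p@c,p@n)
cv2.imwrite("pics/h.png",np.hstack([cv2.resize(i["color"],(400,300)),cv2.resize(j["color"][80:200,240:400],(400,300),interpolation=cv2.INTER_CUBIC)]))
E
```

```text
12.1167 [ 0.65265105 -0.11112193  0.25572313] 7.417192507064507 [-2.06261716e-01  2.39449676e-01  1.62047642e+00 -6.56868541e-06
  1.28818060e+00 -3.35707711e-01] [-0.49209604 -0.3368987  -1.52652375] 0.08556025736739825
clamp xy -0.0677629492908479 -0.0003536677349689661
```

View pics/h.png

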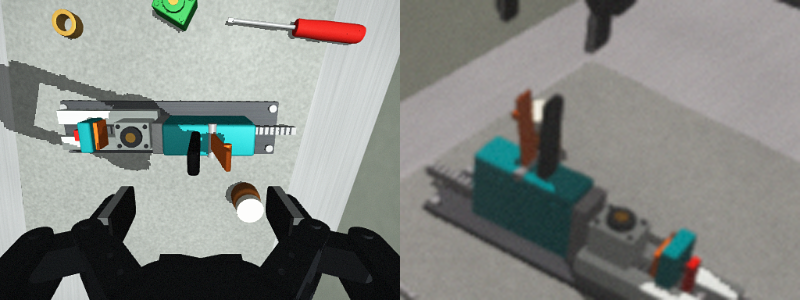

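The wrist view shows handle (193,172) and trigger (228,165) between the fingers. Descend onto them.

Request:
servo_tool --pt "0.001 0 -0.012" --pt "0 0 -0.015" --pt "0 0 -0.015" --pt "0 0 -0.015" --pt "0 0 -0.015" --pt "0 0 -0.012" --pt "0 0 -0.009" --pt "0 0 -0.006" --pt "0 0 0" --pt "0 0 0" --spin '[0, 0, 0, 0, 0, 0, 0, 0, 0, 0]'

```text
time_s: 13.05
ee_pos: [0.6558, -0.1116, 0.1613]
tcp_rot: [2.074, 2.36, 0.0]
wrist_force: [0.3, 0.2, 0.7]
finger_gap: 0.086
gripper_force: 0.0
```

Request:
servo_tool --pt "0 0 0" --pt "0 0 0" --pt "0 0 0" --pt "0 0 0" --pt "0 0 0" --pt "0 0 0" --pt "0 0 0" --pt "0 0 0" --pt "0 0 0" --pt "0 0 0" --spin '[0, 0, 0, 0, 0, 0, 0, 0, 0, 0]' --fingers 0.25 --grip_force 20

```text
time_s: 13.88
ee_pos: [0.656, -0.1118, 0.1655]
tcp_rot: [2.073, 2.358, 0.001]
wrist_force: [-7.6, 0.6, 13.5]
finger_gap: 0.0333
gripper_force: 18.6
```

```bash
cat > look.py <<'E'
from h import *
s=manip.observe()
c=np.array([-.9917,-.1288]);n=np.array([.1288,-.9917]);o=np.array([.5855,-.1202])
p=s["ee_pos"][:2]-o;print(s["time_s"],"clamp xy",p@c,p@n,s["ee_pos"][2],"gap",s["finger_gap"],s["gripper_force"],"Fx",s["wrist_force"][:2]@c,s["wrist_force"])
j=grab("side");k=grab("scene");pickle.dump((j,k),open("w%d.pkl"%(s["time_s"]*100),"wb"))
# red plate + orange jaw colour centroids -> clamp x
for im,nm in((j,"side"),(k,"scene")):
    hsv=cv2.cvtColor(im["color"],cv2.COLOR_BGR2HSV)
    q=np.array([proj(im,np.r_[o+c*x+n*y,z])[0] for x in(-.005,.12) for y in(-.03,.03) for z in(.034,.09)])
    a=np.floor(q.min(0)).astype(int);b=np.ceil(q.max(0)).astype(int)
    h=hsv[a[1]:b[1],a[0]:b[0]];
    for lab,m,z in(("red",((h[...,0]<5)|(h[...,0]>174))&(h[...,1]>150)&(h[...,2]>60),.06),("teal",(h[...,0]>82)&(h[...,0]<98)&(h[...,1]>120)&(h[...,2]>50),.06)):
        ys,xs=np.nonzero(m)
        if len(xs): P=ray(im,xs.mean()+a[0],ys.mean()+a[1],z)[:2]-o;print(nm,lab,len(xs),"x %.4f y %.4f"%(P@c,P@n))
E
python3 look.py
```

```text
13.8833 clamp xy -0.07099606551903637 0.0007578450142269426 0.16548530599086608 gap 0.03326573065381229 18.551242500543594 Fx 7.439160287378978 [-7.58527729  0.64564595 13.52620488]
side red 41 x 0.1080 y -0.0067
side teal 187 x 0.0383 y 0.0181
scene teal 67 x 0.0091 y 0.0125
```

Request:
servo_tool --pt "-0.0005 0 0.002" --pt "-0.0005 0 0.002" --pt "-0.0005 0 0.002" --pt "-0.0005 0 0" --pt "0 0 0" --pt "0 0 0" --pt "0 0 0" --pt "0 0 0" --pt "0 0 0" --pt "0 0 0" --spin '[0, 0, 0, 0, 0, 0, 0, 0, 0, 0]' --fingers 0.25 --grip_force 24

```text
time_s: 14.82
ee_pos: [0.6518, -0.1123, 0.1661]
tcp_rot: [-2.072, -2.358, 0.005]
wrist_force: [-5.1, -2.6, -3.6]
finger_gap: 0.025
gripper_force: 26.2
```

```bash
python3 look.py
```

```text
14.8167 clamp xy -0.06674272119617349 0.000710435124686137 0.1661368524359523 gap 0.024978355567983303 26.234542429447174 Fx 5.3981531132446925 [-5.10484836 -2.60617231 -3.61650291]
side red 40 x 0.1025 y -0.0068
side teal 207 x 0.0393 y 0.0141
scene teal 65 x 0.0069 y 0.0129
```

Request:
servo_tool --pt "0 0 0" --pt "0 0 0" --pt "0 0 0" --pt "0 0 0" --pt "0 0 0" --pt "0 0 0" --pt "0 0 0" --pt "0 0 0" --pt "0 0 0" --pt "0 0 0" --spin '[0, 0, 0, 0, 0, 0, 0, 0, 0, 0]' --fingers 0.85

```text
time_s: 15.75
ee_pos: [0.6536, -0.1115, 0.1672]
tcp_rot: [-2.074, -2.36, 0.0]
wrist_force: [-0.8, -0.4, -0.8]
finger_gap: 0.0727
gripper_force: 0.0
```

```bash
python3 look.py; python3 - <<'E'
import re
src=open('look.py').read().replace('j=grab("side");k=grab("scene");pickle.dump((j,k),open("w%d.pkl"%(s["time_s"]*100),"wb"))','I=pickle.load(open("i0.pkl","rb"));j=I["side"];k=I["scene"]')
exec(src)
E
```

```text
15.75 clamp xy -0.06865036065843722 0.00017868642374599224 0.1672475717633459 gap 0.07272528075388923 0.0 Fx 0.8458826172625528 [-0.79561392 -0.44155505 -0.83171653]
side red 37 x 0.1022 y -0.0063
side teal 202 x 0.0374 y 0.0151
scene teal 66 x 0.0064 y 0.0128
15.85 clamp xy -0.06868692022008475 0.0001941037427767925 0.16727260347702078 gap 0.07250355570304655 0.0 Fx -0.43788207244870303 [ 0.47199252 -0.234417    0.14960206]
side red 33 x 0.1155 y -0.0056
side teal 170 x 0.0371 y 0.0226
scene red 2 x 0.1198 y 0.0004
scene teal 112 x 0.0417 y 0.0058
```

Request:
servo_tool --pt "0 0 0" --pt "0 0 0" --pt "0 0 0" --pt "0 0 0" --pt "0 0 0" --pt "0 0 0" --pt "0 0 0" --pt "0 0 0" --pt "0 0 0" --pt "0 0 0" --spin '[0, 0, 0, 0, 0, 0, 0, 0, 0, 0]' --fingers 0.25 --grip_force 24

```text
time_s: 16.68
ee_pos: [0.652, -0.1119, 0.1723]
tcp_rot: [-2.073, -2.359, 0.003]
wrist_force: [-15.8, 1.5, 22.8]
finger_gap: 0.0251
gripper_force: 22.2
```

```bash
python3 look.py
```

```text
16.6833 clamp xy -0.06698428327240268 0.00029697647113348553 0.17230605001753208 gap 0.025114304640028246 22.20833346247673 Fx 15.43065287411062 [-15.75511301   1.50382526  22.78232422]
side red 38 x 0.0888 y -0.0064
side teal 202 x 0.0276 y 0.0144
scene teal 68 x 0.0061 y 0.0129
```

Request:
servo_tool --pt "0 0 0" --pt "0 0 0" --pt "0 0 0" --pt "0 0 -0.003" --pt "0 0 -0.003" --pt "0 0 0" --pt "0 0 0" --pt "0 0 0" --pt "0 0 0" --pt "0 0 0" --spin '[0, 0, 0, 0, 0, 0, 0, 0, 0, 0]' --fingers 0.85

```text
time_s: 17.62
ee_pos: [0.6537, -0.1116, 0.1613]
tcp_rot: [2.074, 2.36, -0.0]
wrist_force: [0.7, -0.2, 0.5]
finger_gap: 0.0727
gripper_force: 0.0
```

```bash
python3 look.py; python3 - <<'E'
from h import *
c=np.array([-.9917,-.1288]);n=np.array([.1288,-.9917]);o=np.array([.5855,-.1202])
W=lambda x,y,z:np.r_[o+c*x+n*y,z]
i=grab("wrist");pickle.dump(i,open("wr1.pkl","wb"));j=grab("side")
print(proj(i,[W(.065,y,.083) for y in(-.022,.022)]+[W(.09,0,.06)]).round())
# rectify: plane z=.083 top view 0.25mm/px, x 40..100 mm, y -30..30 ; same from w2 for check
def rect(im,z,x0=30,x1=110,y0=-40,y1=40,k=5):
    src=np.float32([proj(im,W(x/1e3,y/1e3,z))[0] for x,y in((x0,y0),(x1,y0),(x1,y1),(x0,y1))])
    w,h=(x1-x0)*k,(y1-y0)*k
    return cv2.warpPerspective(im["color"],cv2.getPerspectiveTransform(src,np.float32([(0,0),(w,0),(w,h),(0,h)])),(w,h),flags=cv2.INTER_CUBIC)
w2=pickle.load(open("w2.pkl","rb"))
cv2.imwrite("pics/i.png",np.vstack([np.hstack([rect(w2,.083,k=3),rect(i,.083,k=3)]),np.hstack([rect(pickle.load(open("i0.pkl","rb"))["side"],.083,k=3),rect(j,.083,k=3)])]))
E
```

```text
17.6167 clamp xy -0.06877794040963989 0.00022988985244737012 0.16132128023974462 gap 0.07267671978366312 0.0 Fx -0.6510362084133867 [ 0.6815491  -0.19298162  0.48970502]
side red 38 x 0.0886 y -0.0060
side teal 204 x 0.0289 y 0.0149
scene teal 66 x 0.0037 y 0.0128
[[ 76. 177.]
 [ 86. 231.]
 [ 67. 195.]]
```

View pics/i.png

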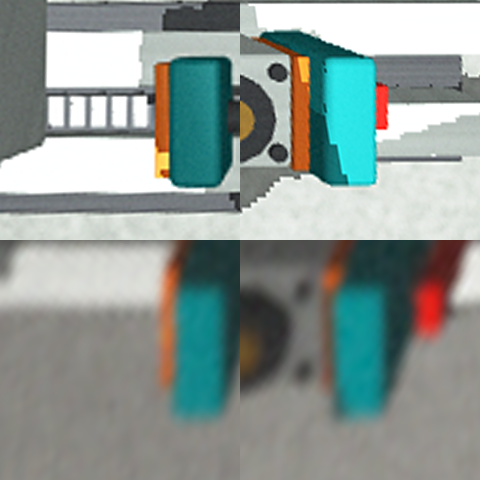

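The rectified panels (bottom: side view before/after) show the jaw has moved about 26 mm. The orange face (x≈323 in the last panel) now touches the housing, whose centre is near clamp x≈31 mm, so about 6 mm of sliding remains. From here I take small, force-limited squeezes.

Request:
servo_tool --pt "0.003 0.0004 0" --pt "0 0 0.001" --pt "0 0 0.001" --pt "0 0 0.001" --pt "0 0 0.001" --pt "0 0 0" --pt "0 0 0" --pt "0 0 0" --pt "0 0 0" --pt "0 0 0" --spin '[0, 0, 0, 0, 0, 0, 0, 0, 0, 0]' --fingers 0.43 --grip_force 21

```text
time_s: 18.65
ee_pos: [0.6576, -0.1112, 0.1652]
tcp_rot: [2.073, 2.358, 0.002]
wrist_force: [5.8, -0.0, -1.8]
finger_gap: 0.037
gripper_force: 14.1
```

```bash
cat > look2.py <<'E'
from h import *
s=manip.observe()
c=np.array([-.9917,-.1288]);n=np.array([.1288,-.9917]);o=np.array([.5855,-.1202])
p=s["ee_pos"][:2]-o;print("%.2f"%s["time_s"],"clamp x %.4f z %.4f gap %.4f gf %.1f Fx %.1f Fz %.1f"%(p@c,s["ee_pos"][2],s["finger_gap"],s["gripper_force"],s["wrist_force"][:2]@c,s["wrist_force"][2]))
W=lambda x,y,z:np.r_[o+c*x+n*y,z]
def rect(im,z=.083,x0=0,x1=120,y0=-40,y1=40,k=5):
    src=np.float32([proj(im,W(x/1e3,y/1e3,z))[0] for x,y in((x0,y0),(x1,y0),(x1,y1),(x0,y1))])
    w,h=(x1-x0)*k,(y1-y0)*k
    return cv2.warpPerspective(im["color"],cv2.getPerspectiveTransform(src,np.float32([(0,0),(w,0),(w,h),(0,h)])),(w,h),flags=cv2.INTER_CUBIC)
def meas(color,im):
    d=dict(im);d["color"]=color;b=cv2.cvtColor(rect(d),cv2.COLOR_BGR2Lab).astype(float)-128
    B,A=b[...,2],b[...,1]
    def cen(m,w):
        N,l,st,ct=cv2.connectedComponentsWithStats(m.astype(np.uint8))
        return l,st,ct
    # teal: a strongly negative, x>30mm ; red: a>25,b<.. right of teal
    t=np.clip(-A-8,0,20)*(np.arange(600)>150); r=np.clip(A-25,0,20)*(B<45)*(np.arange(600)>150)
    X=np.arange(600)/5
    l=(t>0).astype(np.uint8);N,L,st,ct=cv2.connectedComponentsWithStats(l);k=1+np.argmax(st[1:,4]);t=t*(L==k);tx=(t.sum(0)*X).sum()/t.sum()
    r=r*(X>tx+6)                      # red only to the right of the jaw
    rx=(r.sum(0)*X).sum()/max(r.sum(),1)
    return tx,rx,rx-tx,(t>0).sum(),(r>0).sum()
def avg(N=8):
    L=[grab("side") for _ in range(N)]
    return np.mean([l["color"].astype(np.float32) for l in L],0).clip(0,255).astype(np.uint8),L[0]
if __name__=="__main__":
    import glob,sys
    if len(sys.argv)>1:
        for f_ in sorted(glob.glob("w1[0-9][0-9][0-9].pkl")): 
            j=pickle.load(open(f_,"rb"))[0];print(f_,np.round(meas(j["color"],j),2))
    col,j=avg(4);print("now",np.round(meas(col,j),2))
    pickle.dump(col,open("side%d.pkl"%(s["time_s"]*100),"wb"))
E
python3 look2.py all
```

```text
18.65 clamp x -0.0727 z 0.1652 gap 0.0370 gf 14.1 Fx -5.8 Fz -1.8
w1388.pkl [8.9660e+01 1.1219e+02 2.2520e+01 2.9354e+04 3.5840e+03]
w1481.pkl [8.3980e+01 1.0651e+02 2.2530e+01 2.9935e+04 3.3180e+03]
w1575.pkl [8.4030e+01 1.0638e+02 2.2350e+01 2.9112e+04 3.4010e+03]
w1668.pkl [7.1080e+01 9.3400e+01 2.2320e+01 2.9576e+04 3.5670e+03]
w1761.pkl [7.064e+01 9.325e+01 2.260e+01 3.068e+04 3.434e+03]
now [6.9280e+01 9.1080e+01 2.1790e+01 3.0759e+04 3.4710e+03]
```

Request:
servo_tool --pt "-0.001 0 0.001" --pt "-0.001 0 0.001" --pt "0 0 0" --pt "0 0 0" --pt "0 0 0" --pt "0 0 0" --pt "0 0 0" --pt "0 0 0" --pt "0 0 0" --pt "0 0 0" --spin '[0, 0, 0, 0, 0, 0, 0, 0, 0, 0]' --fingers 0.38

```text
time_s: 19.68
ee_pos: [0.6556, -0.1113, 0.1662]
tcp_rot: [2.073, 2.359, 0.002]
wrist_force: [8.5, -1.3, -8.5]
finger_gap: 0.0323
gripper_force: 18.6
```

```bash
python3 look2.py
```

```text
19.68 clamp x -0.0706 z 0.1662 gap 0.0323 gf 18.6 Fx -8.2 Fz -8.5
now [6.932e+01 8.883e+01 1.951e+01 2.947e+04 3.171e+03]
```

Spring is now compressed (jaw stopped, end plate still moving). Let go and measure.

Request:
servo_tool --pt "0 0 0" --pt "0 0 0" --pt "0 0 0" --pt "0 0 0" --pt "0 0 0" --pt "0 0 0" --pt "0 0 0" --pt "0 0 0" --pt "0 0 0.005" --pt "0 0 0.01" --spin '[0, 0, 0, 0, 0, 0, 0, 0, 0, 0]' --fingers 1

```text
time_s: 20.72
ee_pos: [0.6535, -0.1109, 0.1811]
tcp_rot: [-2.072, -2.358, 0.003]
wrist_force: [-0.8, 0.0, 0.2]
finger_gap: 0.0856
gripper_force: 0.0
```

Request:
servo_tool --pt "0 0 0.015" --pt "0 0 0.02" --pt "0 0 0.02" --pt "0 0 0.02" --pt "0 0 0.02" --pt "0 0 0.02" --pt "0 0 0.01" --pt "0 0 0" --pt "0 0 0" --pt "0 0 0" --spin '[0, 0, 0, 0, 0, 0, 0, 0, 0, 0]'

```text
time_s: 21.55
ee_pos: [0.654, -0.111, 0.3059]
tcp_rot: [-2.072, -2.359, 0.002]
wrist_force: [0.2, -0.4, -0.9]
finger_gap: 0.0853
gripper_force: 0.0
```

```bash
python3 look2.py; python3 - <<'E'
from look2 import *
i=grab("wrist");col,j=avg(6);j["color"]=col;pickle.dump((i,j),open("fin.pkl","wb"))
k=pickle.load(open("w1761.pkl","rb"))[0]
I=pickle.load(open("i0.pkl","rb"))["side"]
rr=lambda im:rect(im,x0=-10,x1=120,y0=-50,y1=40,k=3)
cv2.imwrite("pics/j.png",np.vstack([np.hstack([rr(k),rr(j)]),np.hstack([rr(I),rr(i)])]))
print(rr(k).shape)
E
```

```text
21.55 clamp x -0.0691 z 0.3059 gap 0.0853 gf 0.0 Fx -0.2 Fz -0.9
now [7.0240e+01 8.9520e+01 1.9280e+01 2.7028e+04 2.5510e+03]
21.75 clamp x -0.0691 z 0.3054 gap 0.0854 gf 0.0 Fx -0.7 Fz -0.1
(270, 390, 3)
```

View pics/j.png

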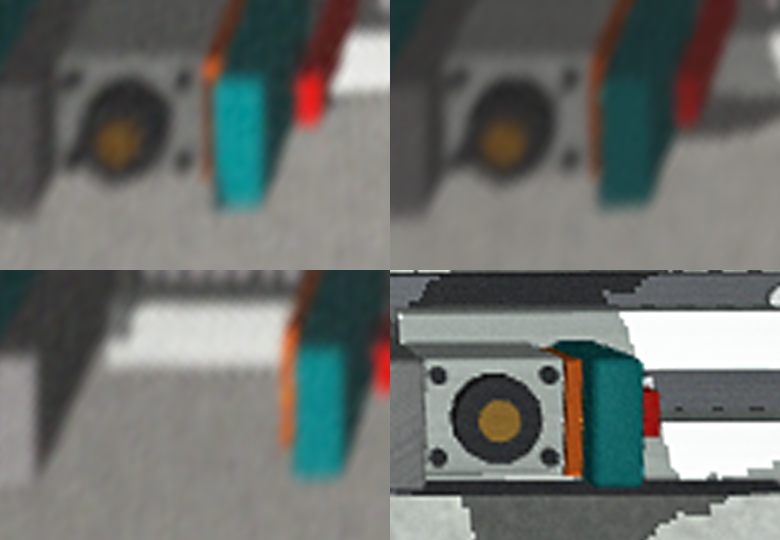

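```bash
python3 - <<'E'
from look2 import *
def prof(im,y0,y1):
    r=rect(im,x0=30,x1=125,y0=y0,y1=y1,k=10).astype(float)+3; m=r.mean(0); return m[:,2]/m.sum(1)
def cross(p,lo,hi,lev,up):
    for x in range(lo,hi):
        if (p[x]<lev<=p[x+1]) if up else (p[x]>=lev>p[x+1]): return x+(lev-p[x])/(p[x+1]-p[x])
    return np.nan
j0=pickle.load(open("w1388.pkl","rb"))[0]
S=[(n,pickle.load(open(n,"rb"))[0]) for n in("w1388.pkl","w1481.pkl","w1575.pkl","w1668.pkl","w1761.pkl")]
for n in("side1865.pkl","side1968.pkl"): d=dict(j0);d["color"]=pickle.load(open(n,"rb"));S.append((n,d))
S.append(("fin",pickle.load(open("fin.pkl","rb"))[1]))
for n,im in S:
    t=prof(im,-20,-5);r=prof(im,-22,-12)
    k=int(np.argmin(t)); a=cross(t,max(k-150,0),k,.22,False);b=cross(t,k,k+200,.22,True)
    q=k+int(np.argmax(r[k:k+400])); lev=(.33+r[q])/2
    e=cross(r,k,q+1,lev,True);g=cross(r,q,min(q+150,len(r)-2),lev,False)
    print(n,"teal %.1f %.1f red %.1f %.1f (pk %.2f)"%(a/10,(b)/10,e/10,g/10,r[q]),"redmid-tealL %.2f redL-tealL %.2f"%((e+g)/20-a/10,(e-a)/10))
E
```

```text
22.10 clamp x -0.0697 z 0.3072 gap 0.0851 gf 0.0 Fx -0.5 Fz -0.6Traceback (most recent call last):
  File "<stdin>", line 10, in <module>
FileNotFoundError: [Errno 2] No such file or directory: 'side1865.pkl'
```

```bash
ls *.pkl | tr '\n' ' '; python3 - <<'E'
import glob
from look2 import *
def prof(im,y0,y1):
    r=rect(im,x0=30,x1=125,y0=y0,y1=y1,k=10).astype(float)+3; m=r.mean(0); return m[:,2]/m.sum(1)
def cross(p,lo,hi,lev,up):
    for x in range(lo,hi):
        if (p[x]<lev<=p[x+1]) if up else (p[x]>=lev>p[x+1]): return x+(lev-p[x])/(p[x+1]-p[x])
    return np.nan
j0=pickle.load(open("w1388.pkl","rb"))[0]
S=[(n,pickle.load(open(n,"rb"))[0]) for n in("w1388.pkl","w1481.pkl","w1575.pkl","w1668.pkl","w1761.pkl")]
for n in sorted(glob.glob("side*.pkl")): d=dict(j0);d["color"]=pickle.load(open(n,"rb"));S.append((n,d))
S.append(("fin",pickle.load(open("fin.pkl","rb"))[1]))
for n,im in S:
    t=prof(im,-20,-5);r=prof(im,-22,-12)
    k=int(np.argmin(t)); a=cross(t,max(k-150,0),k,.22,False);b=cross(t,k,k+200,.22,True)
    q=k+int(np.argmax(r[k:k+400])); lev=(.33+r[q])/2
    e=cross(r,k,q+1,lev,True);g=cross(r,q,min(q+150,len(r)-2),lev,False)
    print(n,"teal %.1f %.1f red %.1f %.1f (pk %.2f)"%(a/10,(b)/10,e/10,g/10,r[q]),"redmid-tealL %.2f redL-tealL %.2f"%((e+g)/20-a/10,(e-a)/10))
E
```

```text
fin.pkl i0.pkl side1864.pkl side1968.pkl side2155.pkl w1.pkl w1388.pkl w1481.pkl w1575.pkl w1668.pkl w1761.pkl w2.pkl w3.pkl w4.pkl w5.pkl wr1.pkl 22.10 clamp x -0.0697 z 0.3072 gap 0.0851 gf 0.0 Fx -0.5 Fz -0.6
w1388.pkl teal 52.0 70.0 red 77.3 86.5 (pk 0.77) redmid-tealL 29.90 redL-tealL 25.31
w1481.pkl teal 46.3 64.6 red 71.8 80.7 (pk 0.77) redmid-tealL 29.99 redL-tealL 25.51
w1575.pkl teal 46.3 64.8 red 71.8 80.7 (pk 0.79) redmid-tealL 29.96 redL-tealL 25.51
w1668.pkl teal 31.9 51.6 red 58.6 67.7 (pk 0.77) redmid-tealL 31.22 redL-tealL 26.65
w1761.pkl teal 31.6 51.6 red 58.6 67.6 (pk 0.78) redmid-tealL 31.50 redL-tealL 27.03
side1864.pkl teal 30.7 50.0 red 56.4 65.5 (pk 0.77) redmid-tealL 30.26 redL-tealL 25.67
side1968.pkl teal 30.6 50.2 red 53.8 63.4 (pk 0.78) redmid-tealL 27.92 redL-tealL 23.13
side2155.pkl teal 32.1 48.9 red 55.5 64.1 (pk 0.65) redmid-tealL 27.74 redL-tealL 23.44
fin teal 32.1 50.6 red 55.4 64.1 (pk 0.65) redmid-tealL 27.66 redL-tealL 23.33
```

All estimates put the spring at 1.75–2.95 mm in (about 7–12 N), which is inside the 4–13 N window. The last picture shows the housing seated against the fixed jaw (cover centre at clamp x≈25.7 mm) and square, with the arm clear. Handing in.

```bash
python3 -c "
from station import manip
print(manip.sign_off())"
```

```text
the job is handed in; nothing more can be done
None
```

I handed the job in at about 22 s: the housing stands square on the rails against the fixed jaw, clamped at an estimated 7–12 N (spring about 2–3 mm in, so possibly past halfway), trigger let go and arm clear; the hand-in returned no verdict.

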